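# Load the comb riveting stations and lock them with keyed stops

### The arm

A 6-joint arm with a two-finger parallel gripper is mounted at the origin on a cart in front of the work surface, level with it; the furniture and walls round the work are solid. World frame = base frame: x ahead of the robot, y to its left, z up, the work surface at z = 0. Lengths are in m, angles in rad, forces in N, time in s.
With the tool pointing down it reaches from about 0.325 to 0.9 m from the base axis. Payload 6.1 kg.
Tool frame: the origin (TCP) lies at the very end of the fingers, on their centre line; the grasp point (between the pads) lies ctrl.pinch_z behind it (ctrl.pinch_z is the distance from the TCP to the grasp point, in m); z points along the fingers, y is the direction in which the jaws open and shut (so a half turn about z gives the same grasp; the last joint's range is limited). The gripper opens to 85 mm and grips with 20 to 120 N. Pads are 22 mm wide; open, the fingers measure 114 mm over their backs; the gripper's body (76 mm by 85 mm) begins 54 mm behind the grasp point. The pads swing forward as they close: fully open they stand 13 mm farther back than shut.
Start: joints at [0.987, 0.22, 1.526, -0, 1.395, -0.126], TCP at [0.276, 0.561, 0.231] pointing down, gripper open.
Joint ranges: [-2.98, 2.98], [-0.91, 2.08], [0.09, 2.57], [-1.24, 4.39], [0.2, 2.65], [-2.68, 2.68]. Speed limits (rad/s): [2.57, 2.57, 3.01, 3.14, 3.14, 3.14].

### API

Orientations are given as a rotation vector (axis times angle).
In Python, from bench import ctrl gives the robot as it stands. Calls block until the motion is done:
- ctrl.move_to(position, orientation): joint-space move of the TCP to a pose.
- ctrl.servo_line(position, orientation=None, rate=0.15, force_limit=None): straight line of the TCP; orientation=None keeps the orientation; rate is the mean speed in m/s. With force_limit (N) it stops when the force on the tool has changed by that much, and returns True; else False.
- ctrl.move_joints(angles): joint-space move.
- ctrl.grip(opening): finger opening in m; the grip force is fixed at half the most; returns when the fingers have stopped.
- ctrl.pause(seconds).
- ctrl.inverse_kinematics(position, orientation): joint angles nearest the present ones, or None.
- ctrl.read_state(): the state.
- ctrl.grab_frame(name): name is "scene" or "top"; returns a dict with "image" (400x640x3 uint8, red, green, blue), "fx", "fy", "cx", "cy" (pixels), "dist_coeffs" ([k1, k2, p1, p2, k3] as OpenCV has them; the pictures are not rectified), "position" and "orientation" of the camera in the world. Camera axes: x right, y up, looking along -z (the intrinsics and any distortion apply to the point x, -y, -z); pixel columns grow to the right and rows downward; lengths in m; the calibration is good to about 2 mm. A picture is of the moment at which its call begins. There is no depth.
A pose or a line that the arm cannot do raises ctrl.PlanningError and nothing moves.
- ctrl.sign_off(): hands the job in, once; it reports no verdict.
The state is a dict: "time": time; "joint_positions": joint angles; "qvel": joint speeds; "effort": joint torques, N m; "eef_pos": TCP position; "eef_rot": TCP orientation; "force": force on the tool from outside, world axes, zero at the start; "wrist_torque": the same for the moment, N m; "grip_width": finger opening in m.
Only numpy, scipy, OpenCV 4.12 (cv2) and the standard library are available. Lean on these libraries where they do the work, as an engineer would, in place of code of your own. Each camera call takes 0.05 s, during which the arm holds its last target.

### The job

Load the riveting stations: take every comb from the wooden stand, lean it in under the hooks of a free station's slot and straighten it so that it stands upright on the slot floor. Then lock each loaded station by turning a keyed stop until its flat matches the D-shaped nest and setting it fully down; if a station gets no comb, park the spare stop in its nest too, so that all three stops end up seated. Leave the oil bottle, screwdriver and marker where they are.

Things in the scene. Friction and masses are not known exactly. Their poses are not given: they have to be found in the camera images.
- comb_0: Harmonica comb with a reed plate on each face: flat bar 128 long, 12 thick, 34 tall (mm), 58 g, all alike, same either way round. Origin: centre of its underside (the long narrow edge it stands on); x along its length, y through its thickness, z up. Starts upright in a groove of comb_stand. May be absent.
- comb_1: Harmonica comb with a reed plate on each face: flat bar 128 long, 12 thick, 34 tall (mm), 58 g, all alike, same either way round. Origin: centre of its underside (the long narrow edge it stands on); x along its length, y through its thickness, z up. Starts upright in a groove of comb_stand. May be absent.
- comb_2: Harmonica comb with a reed plate on each face: flat bar 128 long, 12 thick, 34 tall (mm), 58 g, all alike, same either way round. Origin: centre of its underside (the long narrow edge it stands on); x along its length, y through its thickness, z up. Starts upright in a groove of comb_stand. May be absent.
- stop_0: Loose keyed stop, three alike, 150 g (mm): foot a D-shaped steel disc, radius 22, 10 thick, its flat 13 from the axis on the -x side. Nose: steel bar 14 wide, 10 to 18 above the underside, reaching to +x. Grip: upright round black handle, diameter 22, on the axis, 18 to 58 above the underside. Origin: on the axis at the underside; z up. Starts standing on the table.
- stop_0_nose (a point): End of the stop's nose, 48 mm from its axis along +x (opposite the flat) and 14 mm above its underside.
- stop_1: Loose keyed stop, three alike, 150 g (mm): foot a D-shaped steel disc, radius 22, 10 thick, its flat 13 from the axis on the -x side. Nose: steel bar 14 wide, 10 to 18 above the underside, reaching to +x. Grip: upright round black handle, diameter 22, on the axis, 18 to 58 above the underside. Origin: on the axis at the underside; z up. Starts standing on the table.
- stop_1_nose (a point): End of the stop's nose, 48 mm from its axis along +x (opposite the flat) and 14 mm above its underside.
- stop_2: Loose keyed stop, three alike, 150 g (mm): foot a D-shaped steel disc, radius 22, 10 thick, its flat 13 from the axis on the -x side. Nose: steel bar 14 wide, 10 to 18 above the underside, reaching to +x. Grip: upright round black handle, diameter 22, on the axis, 18 to 58 above the underside. Origin: on the axis at the underside; z up. Starts standing on the table.
- stop_2_nose (a point): End of the stop's nose, 48 mm from its axis along +x (opposite the flat) and 14 mm above its underside.
- station_0: Fixed riveting station, three alike: grey base plate 120 (x) by 150 (y), 6 thick (mm), with a D nest (block 62 x 62, top 14 above the table, at x=-25) and a comb slot along y (at x=37). Origin: centre of its underside; x points from nest to slot (roughly away from the robot), z up. Load the comb first: a stop in the nest is in the way of leaning it in.
- station_0_nest (a point): Centre of the nest's pocket floor, 6 mm above the table; a seated stop has its origin here. The pocket is D-shaped, 8 mm deep, radius 24, its flat 15 mm from the centre on the station's -x side: a stop fits only with its nose pointing to the station's +x, with 2 mm of play all round.
- station_0_slot (a point): Centre of the slot floor (6 mm above the table), where a comb's origin belongs; x, y as the station. Slot 18 wide in x, 135 long (mm). At both ends only (|y| 42 to 70): front rails 8 high with inner face at x=-9, rear posts with face at x=9, hooks on these reaching forward to x=-1, underside 40 above floor. Lean the comb 20 deg, top to -x, bring it down along the lean behind the rails, then turn it upright.
- station_1: Fixed riveting station, three alike: grey base plate 120 (x) by 150 (y), 6 thick (mm), with a D nest (block 62 x 62, top 14 above the table, at x=-25) and a comb slot along y (at x=37). Origin: centre of its underside; x points from nest to slot (roughly away from the robot), z up. Load the comb first: a stop in the nest is in the way of leaning it in.
- station_1_nest (a point): Centre of the nest's pocket floor, 6 mm above the table; a seated stop has its origin here. The pocket is D-shaped, 8 mm deep, radius 24, its flat 15 mm from the centre on the station's -x side: a stop fits only with its nose pointing to the station's +x, with 2 mm of play all round.
- station_1_slot (a point): Centre of the slot floor (6 mm above the table), where a comb's origin belongs; x, y as the station. Slot 18 wide in x, 135 long (mm). At both ends only (|y| 42 to 70): front rails 8 high with inner face at x=-9, rear posts with face at x=9, hooks on these reaching forward to x=-1, underside 40 above floor. Lean the comb 20 deg, top to -x, bring it down along the lean behind the rails, then turn it upright.
- station_2: Fixed riveting station, three alike: grey base plate 120 (x) by 150 (y), 6 thick (mm), with a D nest (block 62 x 62, top 14 above the table, at x=-25) and a comb slot along y (at x=37). Origin: centre of its underside; x points from nest to slot (roughly away from the robot), z up. Load the comb first: a stop in the nest is in the way of leaning it in.
- station_2_nest (a point): Centre of the nest's pocket floor, 6 mm above the table; a seated stop has its origin here. The pocket is D-shaped, 8 mm deep, radius 24, its flat 15 mm from the centre on the station's -x side: a stop fits only with its nose pointing to the station's +x, with 2 mm of play all round.
- station_2_slot (a point): Centre of the slot floor (6 mm above the table), where a comb's origin belongs; x, y as the station. Slot 18 wide in x, 135 long (mm). At both ends only (|y| 42 to 70): front rails 8 high with inner face at x=-9, rear posts with face at x=9, hooks on these reaching forward to x=-1, underside 40 above floor. Lean the comb 20 deg, top to -x, bring it down along the lean behind the rails, then turn it upright.
- comb_stand: Fixed wooden stand, 130 (x) by 146 (y) mm; origin at the centre of its underside. Three grooves along x at y = -58, 0 and 58 mm, 15 mm wide, floor 8 mm above the table, walls 9 mm above that and only near both ends (|x| from 40 to 60 mm).
- oil_bottle: Small upright oil bottle, 36 mm across, 126 tall; origin: centre of underside. Not part of the job: leave it alone.
- driver: Screwdriver lying on the table, 202 mm long along y, handle 24 mm; origin: centre of underside. Leave it alone.
- marker: Black marker lying on the table, 134 mm long along y, 17 mm thick; origin: centre of underside. Leave it alone.

How it is judged:
By the outcome, as a careful person would: the job done as asked, in the order asked, and still so for the second after the job is handed in, with the robot touching nothing.
Of comb_0, comb_1, comb_2 only 2 to 3 are there at a start; the rules pass over those that are not, and their reading is None.
At some moment in a run one of stop_0, stop_1, stop_2 may be knocked a few centimetres aside while the robot is not near it.
It also fails if it takes over 210 s, if anything falls off the work surface, if the arm or the gripper's body presses on something with over 40 N, if the wrist force passes 120 N, or if a joint passes its speed limit or range.

## Working session

There is one attempt and no reset: what is moved stays moved. The work goes in short steps, each a Python script; the robot and the scene stay as the last script left them, time stands still between calls to the robot, and variables do not carry over. Pictures are saved under pics/ and viewed, and the job is handed in when it is done.

```bash
ls; mkdir -p pics; python3 - <<'E'
from bench import ctrl
import cv2,numpy as np
for n in("scene","top"):
    f=ctrl.grab_frame(n); cv2.imwrite(f"pics/{n}0.png",f["image"][:,:,::-1])
    print(n,{k:np.round(v,4).tolist() if not np.isscalar(v) else v for k,v in f.items() if k!="image"})
print(ctrl.pinch_z, {k:np.round(v,3).tolist() for k,v in ctrl.read_state().items()})
E
```

```text
pics
scene {'fx': 431.0625916191651, 'fy': 431.0625916191651, 'cx': 310.51737865846826, 'cy': 200.73948121446742, 'dist_coeffs': [0.0378, 0.0, 0.0, 0.0, 0.0], 'position': [-0.1702, -0.7591, 0.9001], 'orientation': [0.8152, -0.3593, -0.7221]}
top {'fx': 445.7818691335442, 'fy': 445.7818691335442, 'cx': 324.174089659157, 'cy': 194.19558714201614, 'dist_coeffs': [-0.0963, 0.0, 0.0, 0.0, 0.0], 'position': [0.4756, -0.06, 1.705], 'orientation': [0.0425, -0.0434, -1.5548]}
0.0187 {'time': 0.1, 'joint_positions': [0.987, 0.221, 1.528, -0.0, 1.395, -0.126], 'qvel': [0.0, -0.002, -0.001, 0.001, 0.0, 0.0], 'effort': [0.002, -49.825, -39.055, -0.0, 0.006, -0.0], 'eef_pos': [0.276, 0.56, 0.23], 'eef_rot': [-0.713, -3.059, 0.003], 'force': [-0.439, -0.314, 0.514], 'wrist_torque': [-0.035, -0.098, 0.002], 'grip_width': 0.085}
```

View pics/scene0.png

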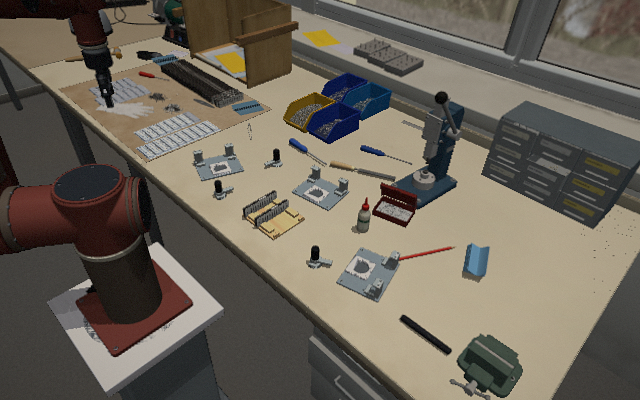

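View pics/top0.png

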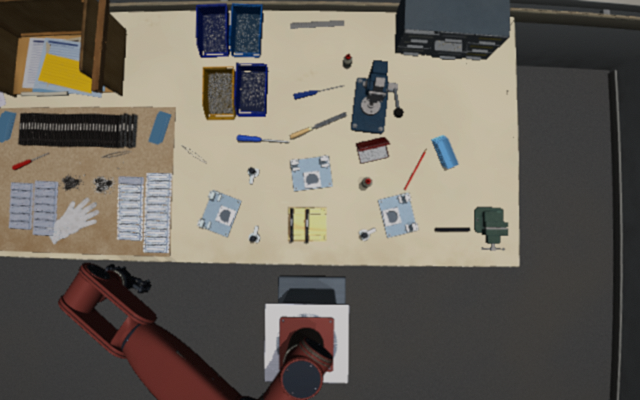

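The top view shows three stations (≈(219,213), (311,173), (397,214)), the stand at (308,224) and stops at (254,234), (252,174) and (365,234). I'll zoom in next.

```bash
cat > h.py <<'E'
from bench import ctrl
import cv2,numpy as np
from scipy.spatial.transform import Rotation as R
def ray(f,uv):
    K=np.array([[f["fx"],0,f["cx"]],[0,f["fy"],f["cy"]],[0,0,1]])
    p=cv2.undistortPoints(np.array(uv,float).reshape(-1,1,2),K,np.array(f["dist_coeffs"])).reshape(-1,2)
    d=np.c_[p[:,0],-p[:,1],-np.ones(len(p))]
    return np.array(f["position"]),R.from_rotvec(f["orientation"]).apply(d)
def onz(f,uv,z):
    o,d=ray(f,uv); t=(z-o[2])/d[:,2]; return o+d*t[:,None]
def proj(f,P):
    K=np.array([[f["fx"],0,f["cx"]],[0,f["fy"],f["cy"]],[0,0,1]])
    c=R.from_rotvec(f["orientation"]).inv().apply(np.atleast_2d(P)-np.array(f["position"]))
    c=c*[1,-1,-1]
    return cv2.projectPoints(c.reshape(-1,1,3),np.zeros(3),np.zeros(3),K,np.array(f["dist_coeffs"]))[0].reshape(-1,2)
def crop(f,name,x0,y0,x1,y1,s):
    im=f["image"][y0:y1,x0:x1,::-1]
    im=cv2.resize(im,None,fx=s,fy=s,interpolation=cv2.INTER_CUBIC)
    for x in range((x0+9)//10*10,x1,10):
        cv2.putText(im,str(x),((x-x0)*s,8),0,.3,(0,0,255)); cv2.line(im,((x-x0)*s,10),((x-x0)*s,14),(0,0,255))
    for y in range((y0+9)//10*10,y1,10):
        cv2.putText(im,str(y),(0,(y-y0)*s+4),0,.3,(0,0,255))
    cv2.imwrite(f"pics/{name}.png",im)
E
python3 - <<'E'
from h import *
f=ctrl.grab_frame("top"); crop(f,"t1",190,145,290,255,5);crop(f,"t2",280,145,420,255,5)
g=ctrl.grab_frame("scene"); crop(g,"s1",180,130,400,305,3)
E
```

```text
(no output)
```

View pics/t1.png

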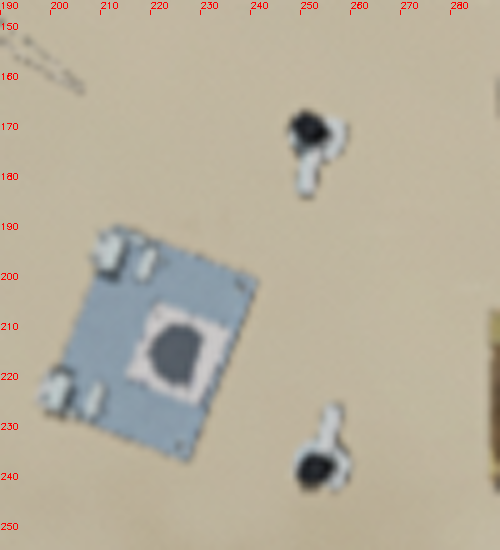

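View pics/t2.png

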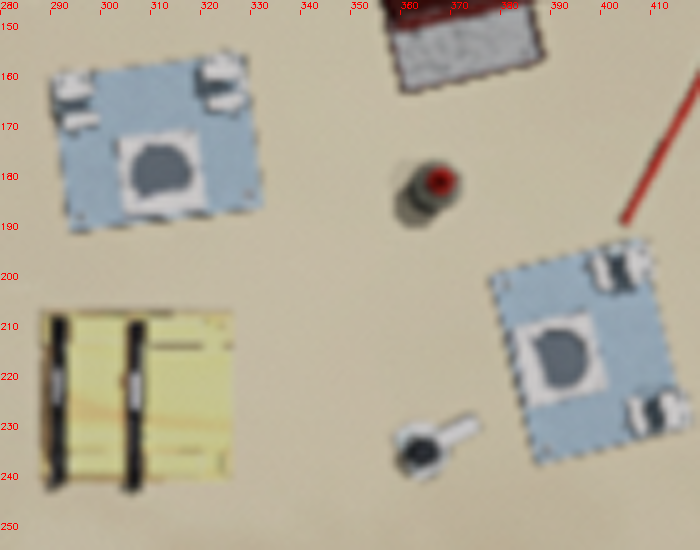

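View pics/s1.png

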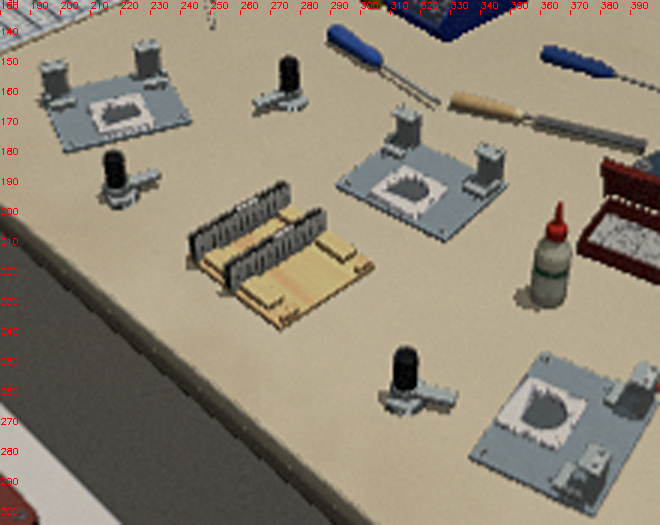

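Two combs are in the stand, at the left and middle grooves. The right groove is empty. Next I'll measure the poses with masks in both views.

```bash
cat > meas.py <<'E'
from h import *
S=6
def up(f):
    im=cv2.resize(f["image"],None,fx=S,fy=S,interpolation=cv2.INTER_CUBIC).astype(int)
    return im
def px(p): return (np.asarray(p,float)+.5)/S-.5   # upsampled px -> original px
def comps(mask,amin,amax):
    c,_=cv2.findContours(mask.astype(np.uint8),cv2.RETR_EXTERNAL,cv2.CHAIN_APPROX_NONE)
    return [k for k in c if amin<cv2.contourArea(k)<amax]
def world(f,c,z): return onz(f,px(c.reshape(-1,2)),z)[:,:2]
def inreg(p): return 0.28<p[0]<0.75 and -0.5<p[1]<0.45
def rect(P):
    return cv2.minAreaRect((P*1000).astype(np.float32))
E
cat > m1.py <<'E'
from meas import *
for n in("top","scene"):
    f=ctrl.grab_frame(n); im=up(f); r,g,b=im[...,0],im[...,1],im[...,2]
    print(n)
    blue=(b-r>8)&(r>60)
    plate=(r-b<18)
    for c in comps(plate,S*S*60,S*S*6000):
        P=world(f,c,.006); 
        if not inreg(P.mean(0)): continue
        (cx,cy),(w,h),a=rect(P); 
        if min(w,h)>30: print(" nonwood",np.round([cx,cy,w,h,a],1))
    white=(r>165)&(abs(r-b)<35)&(b>140)
    hsv=0
    for c in comps(white,S*S*30,S*S*2000):
        P=world(f,c,.014)
        if not inreg(P.mean(0)): continue
        (cx,cy),(w,h),a=rect(P)
        if min(w,h)>40:print(" white",np.round([cx,cy,w,h,a],1))
    dark=(r+g+b<190)
    for c in comps(dark,S*S*10,S*S*1000):
        P=world(f,c,.05)
        if inreg(P.mean(0)):
            (cx,cy),(w,h),a=rect(P);print(" dark z.05",np.round([cx,cy,w,h,a],1),np.round(px(c.reshape(-1,2)).mean(0),1))
    yel=(r-b>85)&(r>150)
    for c in comps(yel,S*S*200,S*S*3000):
        P=world(f,c,.008)
        if inreg(P.mean(0)):
            (cx,cy),(w,h),a=rect(P);print(" yellow",np.round([cx,cy,w,h,a],1))
    cv2.imwrite(f"pics/mask_{n}.png",cv2.resize(np.dstack([plate*255,white*255,dark*255]).astype(np.uint8),(640,400)))
    for u in [(240,205),(225,215),(210,205),(222,207),(300,165),(340,215),(255,172)]: print(u, f["image"][u[1],u[0]]) if n=="top" else 0
E
python3 m1.py
```

```text
top
 nonwood [ 419.1 -226.5   44.6   66.7    8.5]
 nonwood [410.3 197.9  45.9  65.2  57.1]
 nonwood [ 495.2 -342.3  153.6  127.9   14.7]
 nonwood [491.1 342.2 131.5 154.7  70.1]
 nonwood [635.5 216.8  45.8  63.9  81.3]
 nonwood [649.8  -8.2 125.4 153.8   8.2]
 nonwood [ 726.4 -244.8   48.6  111.6   13.1]
 dark z.05 [397.  202.7  20.3  21.5  64.7] [252.6 238.5]
 dark z.05 [ 417.2 -208.6   15.4   22.3    0.8] [363.6 235. ]
 dark z.05 [416.2   3.5  56.7   9.3   1. ] [306.3 234.4]
 dark z.05 [419.5  61.   57.9  10.    1.8] [291.  233.2]
 dark z.05 [492.7   2.9  33.4   9.3   1. ] [306.5 213.6]
 dark z.05 [494.3  60.9   9.5  35.9  89.2] [291.2 213. ]
 dark z.05 [ 603.8 -205.2   24.1   10.3   39. ] [363.2 184.6]
 dark z.05 [ 617.2 -218.5   17.    18.4   59.7] [366.8 181.2]
 dark z.05 [650.7 213.   23.2  18.   46.1] [251.6 170.5]
(240, 205) [160 153 138]
(225, 215) [ 85  93 102]
(210, 205) [137 153 167]
(222, 207) [193 190 190]
(300, 165) [146 164 178]
(340, 215) [195 186 163]
(255, 172) [92 93 93]
scene
 nonwood [ 511.4 -336.5  192.2  121.2   14.5]
 nonwood [ 439.5 -214.5   87.    64.4   36
[... 720 characters left out ...]
60.4 222.4]
 dark z.05 [395.8 -10.4  89.3  28.1  24.1] [260.3 217.4]
 dark z.05 [484.9  -3.4  38.5   8.4   2. ] [281.7 202.4]
 dark z.05 [395.6  45.9  94.2  29.   27. ] [248.4 208.1]
 dark z.05 [ 663.7 -185.8   65.    20.8   28.1] [365.  205.4]
 dark z.05 [486.7  53.9  10.4  38.3  89.7] [269.9 193.4]
 dark z.05 [679.5 -77.   52.3  28.7  30.2] [342.3 186.3]
 dark z.05 [391.2 193.4  65.7  21.   59. ] [217.8 186.5]
 dark z.05 [659.4  30.2  55.1  31.7  43.4] [315.1 174.1]
 dark z.05 [433.5 367.3  58.3  25.5  59.3] [198.  157.5]
 dark z.05 [637.5 196.8  89.   22.3  47.7] [275.8 157. ]
 dark z.05 [537.3 330.7  59.   28.2  56.3] [228.9 151. ]
 dark z.05 [729.8 189.3 102.9  22.5  89.1] [297.3 146.9]
```

```bash
cat > m2.py <<'E'
from meas import *
from scipy.optimize import least_squares
guess={'R':(495,-342,14.7),'C':(650,-8,8.2),'L':(491,342,70.1-90)}
rotg={'R':None}
for n in("top","scene"):
    f=ctrl.grab_frame(n); im=up(f); r,g,b=im[...,0],im[...,1],im[...,2]
    print(n)
    wh=((b-r)<15)&((r-b)<14)&(r+g+b>(490 if n=="top" else 500))
    for c in comps(wh,S*S*100,S*S*2000):
        P=world(f,c,.014)
        if inreg(P.mean(0)):
            (cx,cy),(w,h),a=rect(P)
            if min(w,h)>45: print(" nest",np.round([cx,cy,w,h,a],1))
    # plate: nonwood, robust fit of sides
    for c in comps(r-b<16,S*S*300,S*S*6000):
        P=world(f,c,.006)*1000
        if not inreg(P.mean(0)/1000): continue
        (cx,cy),(w,h),a=cv2.minAreaRect(P.astype(np.float32))
        if min(w,h)<100: continue
        if n=="scene" or 1:
            # init
            a=np.radians(a if w<h else a+90); 
            nearest=[(k,v) for k,v in guess.items() if np.hypot(v[0]-cx,v[1]-cy)<60]
            if not nearest: continue
            def res(p):
                q=(P-p[:2])@np.array([[np.cos(p[2]),-np.sin(p[2])],[np.sin(p[2]),np.cos(p[2])]])
                d=np.abs(q)-[60,75]
                return np.max(d,axis=1)
            s=least_squares(res,[cx,cy,a],loss='cauchy',f_scale=1.0)
            rr=res(s.x)
            print(" plate",nearest[0][0],np.round([s.x[0],s.x[1],np.degrees(s.x[2])],2),"inl",np.mean(abs(rr)<2).round(2),len(rr))
E
python3 m2.py
```

```text
top
 nest [ 488.2 -316.3   63.6   64.    14.8]
 nest [481.8 314.9  65.4  64.7  69.8]
 nest [622.  -12.1  68.7  63.6   8.3]
 plate R [ 494.71 -340.06  104.77] inl 0.88 817
 plate L [489.95 338.08  70.02] inl 0.84 802
 plate C [649.17  -8.21   8.32] inl 0.93 828
scene
 plate R [ 492.44 -341.35  104.45] inl 0.79 1013
 plate C [646.31  -9.75   7.99] inl 0.5 926
 plate L [507.72 343.38 159.48] inl 0.36 937
```

```bash
cat > m3.py <<'E'
from meas import *
f=ctrl.grab_frame("top"); im=up(f); r,g,b=im[...,0],im[...,1],im[...,2]
print("stand px",f["image"][225,320],f["image"][233,300])
for th in (40,50,60):
  m=(r-b>th).astype(np.uint8); m=cv2.morphologyEx(m,cv2.MORPH_CLOSE,np.ones((61,61)))
  for c in comps(m,S*S*400,S*S*6000):
    P=world(f,c,.008)
    if inreg(P.mean(0)): print("stand",th,np.round(rect(P),1) if 0 else np.round([*rect(P)[0],*rect(P)[1],rect(P)[2]],1))
# combs: nonyellow inside stand
for th in (25,35,45):
  m=((r-b<th)&(r<150)).astype(np.uint8); m=cv2.morphologyEx(m,cv2.MORPH_CLOSE,np.ones((71,3)))
  for c in comps(m,S*S*60,S*S*400):
    P=world(f,c,.042)
    if inreg(P.mean(0)) and abs(P.mean(0)[1]-.03)<.07: q=rect(P);print("comb",th,np.round([*q[0],*q[1],q[2]],1))
# profiles along comb axis
for y in (.0605,.0025):
  xs=np.arange(.37,.53,.002)
  uv=proj(f,np.c_[xs,np.full(len(xs),y),np.full(len(xs),.042)])
  v=[cv2.remap(f["image"].astype(np.float32).sum(2),np.float32([[u[0]]]),np.float32([[u[1]]]),1)[0,0] for u in uv]
  print(y,[(int(round(x*1000)),int(q)) for x,q in zip(xs,v) if x<.4 or x>.49])
g=ctrl.grab_frame("scene"); crop(g,"s2",185,175,265+50,250,6); 
E
python3 m3.py
```

```text
stand px [197 195 141] [197 194 139]
stand 40 [454.9   3.8 134.8 150.    0.9]
stand 50 [4.546e+02 3.700e+00 1.296e+02 1.456e+02 4.000e-01]
stand 60 [451.6   4.  119.4 140.5   0.7]
comb 25 [4.469e+02 5.000e+00 1.265e+02 1.430e+01 4.000e-01]
comb 25 [449.1  60.5  13.3 127.9  89.7]
0.0605 [(370, 529), (372, 529), (374, 529), (376, 528), (378, 525), (380, 511), (382, 469), (384, 413), (386, 339), (388, 265), (390, 190), (392, 146), (394, 112), (396, 107), (398, 107), (490, 144), (492, 144), (494, 131), (496, 116), (498, 101), (500, 93), (502, 88), (504, 84), (506, 83), (508, 98), (510, 126), (512, 193), (514, 265), (516, 351), (518, 424), (520, 483), (522, 516), (524, 532), (526, 536), (528, 537), (530, 535)]
0.0025 [(370, 526), (372, 527), (374, 528), (376, 528), (378, 513), (380, 495), (382, 432), (384, 355), (386, 270), (388, 191), (390, 147), (392, 110), (394, 102), (396, 97), (398, 100), (490, 181), (492, 173), (494, 151), (496, 133), (498, 112), (500, 97), (502, 88), (504, 89), (506, 96), (508, 136), (510, 205), (512, 292), (514, 388), (516, 415), (518, 434), (520, 466), (522, 499), (524, 522), (526, 539), (528, 541), (530, 543)]
```

View pics/s2.png

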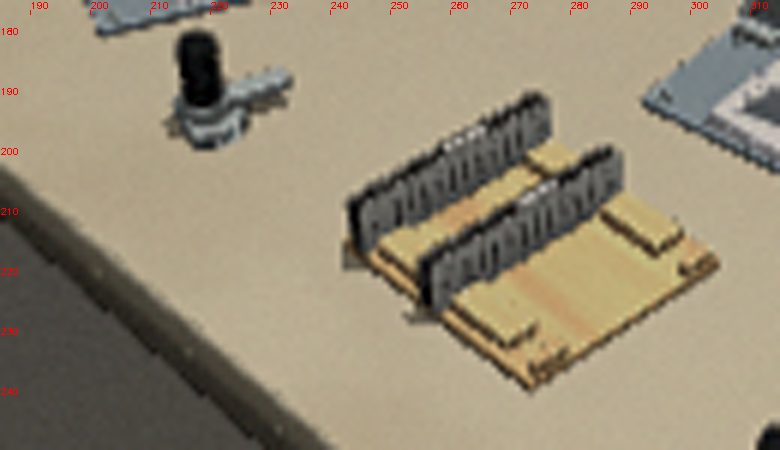

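```bash
cat >> h.py <<'E'
def Rd(yaw,tilt=0,axis=None):
    """tool down, tool y (jaw dir) along world yaw (deg)"""
    y=np.array([np.cos(np.radians(yaw)),np.sin(np.radians(yaw)),0]);z=np.array([0,0,-1.])
    M=R.from_matrix(np.c_[np.cross(y,z),y,z])
    if tilt: M=R.from_rotvec(np.radians(tilt)*np.array(axis))*M
    return M
def best(p,yaw,tilt=0,axis=None):
    c=[]
    for k in (0,180):
        M=Rd(yaw+k,tilt,axis); q=ctrl.inverse_kinematics(p,M.as_rotvec())
        if q is not None: c.append((np.max(np.abs(np.array(q)[[5]])),k,M,q))
    if not c: return None
    return min(c,key=lambda t:t[0])
def T(): return round(float(ctrl.read_state()["time"]),1)
HOME=[0.987, 0.22, 1.526, 0, 1.395, -0.126]
E
python3 - <<'E'
from h import *
st={'L':(.490,.338,70.),'C':(.649,-.008,8.3),'R':(.4947,-.340,-75.2)}
for k,(x,y,a) in st.items():
    u=np.array([np.cos(np.radians(a)),np.sin(np.radians(a)),0]); v=np.array([-u[1],u[0],0])
    s=np.array([x,y,0])+.037*u; n=np.array([x,y,0])-.025*u
    for nm,p,yaw,t in(("slot up",s+[0,0,.016],a,0),("slot lean",s+[0,0,.02],a,-20),("slot lean hi",s-.05*u+[0,0,.12],a,-20),("nest",n+[0,0,.03],a+90,0),("nest hi",n+[0,0,.12],a+90,0)):
        b=best(p,yaw,t,v); print(k,nm,None if b is None else (b[1],np.round(b[3],2)))
print(Rd(0,-20,[0,1,0]).as_matrix()[:,2])
for p,yaw in (((.449,.0605,.02),90),((.449,.003,.02),90),((.3965,.204,.03),90),((.3965,.204,.03),0),((.65,.213,.03),0),((.417,-.209,.03),0)):
    b=best(p,yaw); print(p,None if b is None else (b[1],np.round(b[3],2)))
E
```

```text
L slot up (0, array([ 0.51,  0.46,  1.66,  0.  ,  1.02, -0.71]))
L slot lean (0, array([ 0.37,  0.3 ,  1.91,  0.39,  0.73, -1.12]))
L slot lean hi (0, array([ 0.3 ,  0.05,  1.97,  0.35,  0.93, -1.11]))
L nest (180, array([ 0.44,  0.33,  1.8 , -0.  ,  1.01,  0.79]))
L nest hi (180, array([ 0.44,  0.21,  1.76, -0.  ,  1.17,  0.79]))
C slot up (0, array([-0.12,  0.58,  1.49,  0.  ,  1.08, -0.26]))
C slot lean (0, array([-0.17,  0.38,  1.81,  0.18,  0.63, -0.45]))
C slot lean hi (0, array([-0.2 ,  0.12,  1.91,  0.16,  0.8 , -0.44]))
C nest (180, array([-0.14,  0.43,  1.67, -0.  ,  1.04,  1.28]))
C nest hi (180, array([-0.14,  0.32,  1.63, -0.  ,  1.2 ,  1.28]))
R slot up (0, array([-0.77,  0.46,  1.66, -0.  ,  1.02,  0.55]))
R slot lean (0, array([-0.65,  0.32,  1.89, -0.34,  0.68,  0.9 ]))
R slot lean hi (0, array([-0.59,  0.09,  1.94, -0.3 ,  0.87,  0.88]))
R nest (0, array([-0.71,  0.35,  1.78, -0.  ,  1.01, -0.97]))
R nest hi (0, array([-0.71,  0.22,  1.74, -0.  ,  1.18, -0.97]))
[ 0.34202014  0.         -0.93969262]
(0.449, 0.0605, 0.02) (180, array([-0.04,  0.09,  2.12, -0.  ,  0.94,  1.53]))
(0.449, 0.003, 0.02) (180, array([-0.17,  0.08,  2.13, -0.  ,  0.93,  1.4 ]))
(0.3965, 0.204, 0.03) (0, array([ 0.3 ,  0.05,  2.13, -0.  ,  0.96, -1.27]))
(0.3965, 0.204, 0.03) (0, array([ 0.3 ,  0.05,  2.13, -0.  ,  0.96,  0.3 ]))
(0.65, 0.213, 0.03) (0, array([ 0.2 ,  0.55,  1.49, -0.  ,  1.1 ,  0.2 ]))
(0.417, -0.209, 0.03) (0, array([-0.63,  0.1 ,  2.08, -0.  ,  0.96, -0.63]))
```

```bash
cat > c1.py <<'E'
from h import *
p=np.array([.3965,.2035,.03])
b=best(p,90); ctrl.grip(.06)
ctrl.move_to(p+[0,0,.1],b[2].as_rotvec()); print(T())
print(ctrl.servo_line(p,force_limit=15)); ctrl.grip(.015); s=ctrl.read_state(); print(T(),s["grip_width"],s["force"].round(2) if hasattr(s["force"],'round') else s["force"])
ctrl.grip(.05)
b=best(p,0); ctrl.move_to(p,b[2].as_rotvec()); ctrl.grip(.015); s=ctrl.read_state(); print(T(),s["grip_width"],np.round(s["eef_pos"],4))
ctrl.grip(.05); ctrl.servo_line(p+[0,0,.09],rate=.3)
ctrl.move_joints([0.987,0.0,1.7,0,1.395,-.126]); print(T())
f=ctrl.grab_frame("top"); crop(f,"t3",190,145,290,255,5)
g=ctrl.grab_frame("scene"); crop(g,"s3",180,130,310,235,5)
E
python3 c1.py; python3 m2.py; python3 m1.py | grep -n "dark\|top\|scene\|nonw"|head -60
```

```text
2.3
False
3.6 0.019973512378296737 [-1.63  0.96  6.05]
5.8 0.02019621386720144 [0.3967 0.2035 0.0301]
8.0
top
 nest [ 488.2 -316.4   63.4   64.3   14.2]
 nest [481.7 314.9  65.4  65.1  70.1]
 nest [621.8 -12.   68.6  63.5   8.3]
 plate R [ 494.7  -340.05  104.71] inl 0.88 820
 plate L [489.98 338.08  70.05] inl 0.85 801
 plate C [649.07  -8.14   8.15] inl 0.93 828
scene
 plate R [ 492.42 -341.36  104.45] inl 0.78 1013
 plate C [646.33  -9.76   7.97] inl 0.49 929
 plate L [507.65 343.4  159.56] inl 0.36 939
1:top
2: nonwood [ 423.9 -227.6   44.9   65.7   23. ]
3: nonwood [412.8 203.7  65.3  44.6   1.2]
4: nonwood [ 495.1 -342.4  153.5  128.1   14.7]
5: nonwood [491.1 342.3 131.4 154.5  70.1]
6: nonwood [635.6 216.8  45.7  63.9  81.1]
7: nonwood [650.   -8.1 125.6 153.7   8.3]
8: nonwood [ 726.7 -244.9   48.8  111.7   13.3]
10: dark z.05 [397.5 201.9  18.2  23.4  38.8] [252.9 238.7]
11: dark z.05 [ 417.2 -208.6   15.4   22.3    0.8] [363.6 235. ]
12: dark z.05 [416.2   3.5  56.7   9.3   1. ] [306.3 234.4]
13: dark z.05 [419.5  61.   57.9  10.    1.8] [290.9 233.1]
14: dark z.05 [492.7 
[... 1202 characters left out ...]
  1.9] [281.7 202.4]
47: dark z.05 [395.5  45.8  94.   29.4  27.2] [248.4 208.1]
48: dark z.05 [ 663.7 -185.7   65.    21.1   28.4] [365.  205.4]
49: dark z.05 [4.87e+02 5.38e+01 3.79e+01 1.03e+01 2.00e-01] [270.  193.4]
50: dark z.05 [679.1 -77.   53.   28.2  30.2] [342.3 186.3]
51: dark z.05 [386.1 187.3  79.6  24.   54.8] [217.1 188. ]
52: dark z.05 [659.4  30.2  55.2  31.7  43.4] [315.  174.1]
53: dark z.05 [749.5  -2.6  14.3  75.3  24. ] [340.  167.2]
54: dark z.05 [435.3 366.4  57.8  26.4  63.4] [198.  157.5]
55: dark z.05 [637.5 196.8  89.   22.3  47.7] [275.8 157. ]
56: dark z.05 [536.5 331.   60.   28.8  57.6] [228.8 151.1]
57: dark z.05 [729.5 189.5 103.4  22.3  88.6] [297.3 146.9]
```

View pics/t3.png

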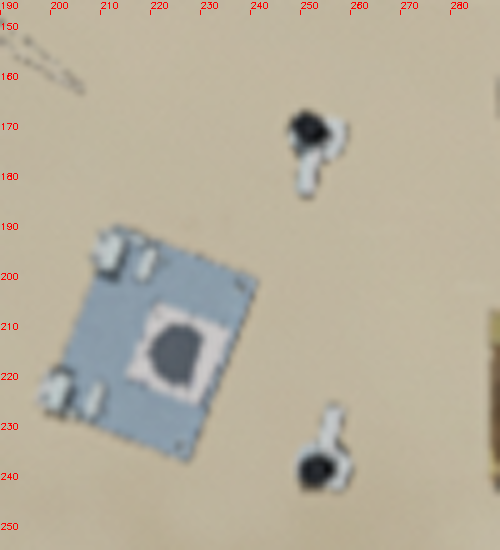

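View pics/s3.png

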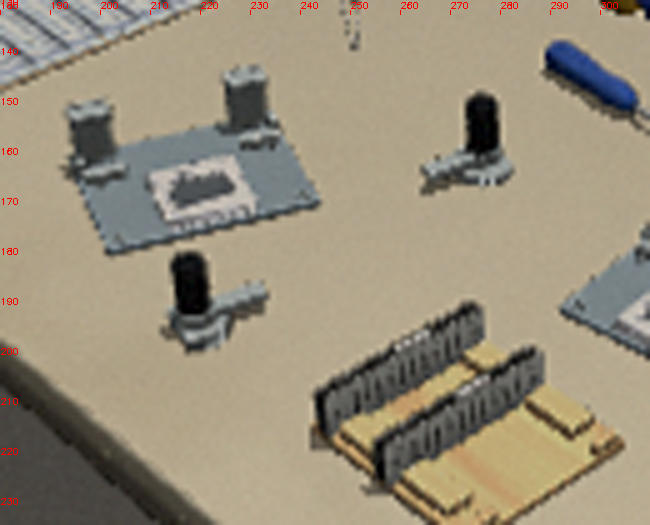

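```bash
cat > c2.py <<'E'
from meas import *
a=np.linspace(0,2*np.pi,60); c=np.array([.3967,.2035])
P=np.r_[[[c[0]+.011*np.cos(t),c[1]+.011*np.sin(t),z] for t in a for z in (.018,.058)]]
D=np.r_[[[c[0]+.022*np.cos(t),c[1]+.022*np.sin(t),z] for t in a for z in (.0,.010)]]
for n in("top","scene"):
    f=ctrl.grab_frame(n); im=up(f); s=im.sum(2)
    hull=cv2.convexHull(proj(f,P).astype(np.float32)); M=cv2.moments(hull); pc=np.array([M['m10'],M['m01']])/M['m00']
    for th in (150,190,240,280):
        for k in comps(s<th,S*S*10,S*S*2000):
            m=cv2.moments(k); q=px(np.array([m['m10'],m['m01']])/m['m00'])
            if np.hypot(*(q-pc))<8:
                d=onz(f,[q],.04)-onz(f,[pc],.04)
                print(n,th,"pred",pc.round(2),cv2.contourArea(hull).round(1),"meas",q.round(2),round(m['m00']/S/S,1),"world off mm",(d[0,:2]*1000).round(1), px(k.reshape(-1,2).min(0)),px(k.reshape(-1,2).max(0)),hull.min((0,1)).round(1),hull.max((0,1)).round(1))
E
python3 c2.py
```

```text
Traceback (most recent call last):
  File "c2.py", line 13, in <module>
    print(n,th,"pred",pc.round(2),cv2.contourArea(hull).round(1),"meas",q.round(2),round(m['m00']/S/S,1),"world off mm",(d[0,:2]*1000).round(1), px(k.reshape(-1,2).min(0)),px(k.reshape(-1,2).max(0)),hull.min((0,1)).round(1),hull.max((0,1)).round(1))
                                  ^^^^^^^^^^^^^^^^^^^^^^^^^^^
AttributeError: 'float' object has no attribute 'round'
```

```bash
sed -i 's/cv2.contourArea(hull).round(1)/round(cv2.contourArea(hull),1)/' c2.py; python3 c2.py
```

```text
top 150 pred [252.84 238.62] 37.5 meas [252.92 238.66] 18.6 world off mm [-0.2 -0.3] [250.25       236.41666667] [255.91666667 240.91666667] [249.1 235.5] [256.6 241.8]
top 190 pred [252.84 238.62] 37.5 meas [252.86 238.71] 23.6 world off mm [-0.3 -0.1] [250.08333333 236.08333333] [256.08333333 241.41666667] [249.1 235.5] [256.6 241.8]
top 240 pred [252.84 238.62] 37.5 meas [252.85 238.78] 28.5 world off mm [-0.6 -0.1] [249.91666667 235.91666667] [256.25 241.75] [249.1 235.5] [256.6 241.8]
top 280 pred [252.84 238.62] 37.5 meas [252.83 238.82] 32.5 world off mm [-0.8 -0. ] [249.75 235.75] [256.41666667 242.08333333] [249.1 235.5] [256.6 241.8]
scene 150 pred [217.82 186.88] 93.5 meas [217.68 186.54] 70.0 world off mm [0.7 1.7] [213.91666667 180.25      ] [221.41666667 192.41666667] [213.5 179.9] [222. 194.]
scene 190 pred [217.82 186.88] 93.5 meas [217.56 186.81] 77.4 world off mm [-0.4  0.8] [213.75       180.08333333] [221.58333333 196.41666667] [213.5 179.9] [222. 194.]
scene 240 pred [217.82 186.88] 93.5 meas [219.33 189.38] 132.2 world off mm [ -4.  -13.7] [213.41666667 179.91666667] [232.08333333 199.91666667] [213.5 179.9] [222. 194.]
scene 280 pred [217.82 186.88] 93.5 meas [219.47 189.84] 152.0 world off mm [ -5.1 -15.9] [211.91666667 179.91666667] [232.91666667 200.08333333] [213.5 179.9] [222. 194.]
```

The top camera agrees with the robot to about 0.3 mm, so I'll use its poses. Comb A goes to station L first.

```bash
cat > comb.py <<'E'
import sys
from h import *
ST={'L':(.4901,.3382,70.),'C':(.6491,-.0081,8.2),'R':(.4947,-.3402,-75.3)}
CB={'A':(.4505,.0608),'B':(.4483,.0035)}
HB=.028-ctrl.pinch_z
def frame(k):
    x,y,a=ST[k]; u=np.array([np.cos(np.radians(a)),np.sin(np.radians(a)),0]); v=np.array([-u[1],u[0],0])
    return np.array([x,y,0]),u,v,a
def slotpose(k,x0,z0,th,kk=0,up=0,dy=0):
    o,u,v,a=frame(k); M=Rd(a+kk,-th,v)
    O=o+(.037+x0)*u+dy*v+np.array([0,0,.006+z0]); tz=M.as_matrix()[:,2]
    return O-tz*(HB+up),M.as_rotvec()
def pick(c):
    p=np.array([*CB[c],.008+HB]); b=best(p,90); ctrl.grip(.05)
    ctrl.move_to(p+[0,0,.09],b[2].as_rotvec()); print("t",T())
    print("hit",ctrl.servo_line(p,rate=.1,force_limit=12),np.round(ctrl.read_state()["eef_pos"],4))
    ctrl.grip(.005); print("w",ctrl.read_state()["grip_width"])
    ctrl.servo_line(p+[0,0,.11],rate=.2); print("t",T(),"w",ctrl.read_state()["grip_width"])
E
python3 - <<'E'
from comb import *
pick('A')
p,r=slotpose('L',.0015,.003,20,up=.10); ctrl.move_to(p,r)
print(T(),np.round(ctrl.read_state()["eef_pos"],4),np.round(p,4))
p,r=slotpose('L',.0015,.003,20,up=.055); ctrl.servo_line(p,r)
f=ctrl.grab_frame("top"); crop(f,"t4",190,180,270,250,8)
g=ctrl.grab_frame("scene"); crop(g,"s4",170,110,270,190,8)
E
```

```text
t 10.5
hit False [0.4511 0.0608 0.0179]
w 0.011296661658012817
t 12.7 w 0.010991750283906043
14.9 [0.4904 0.339  0.1114] [0.4905 0.3392 0.1117]
```

View pics/s4.png

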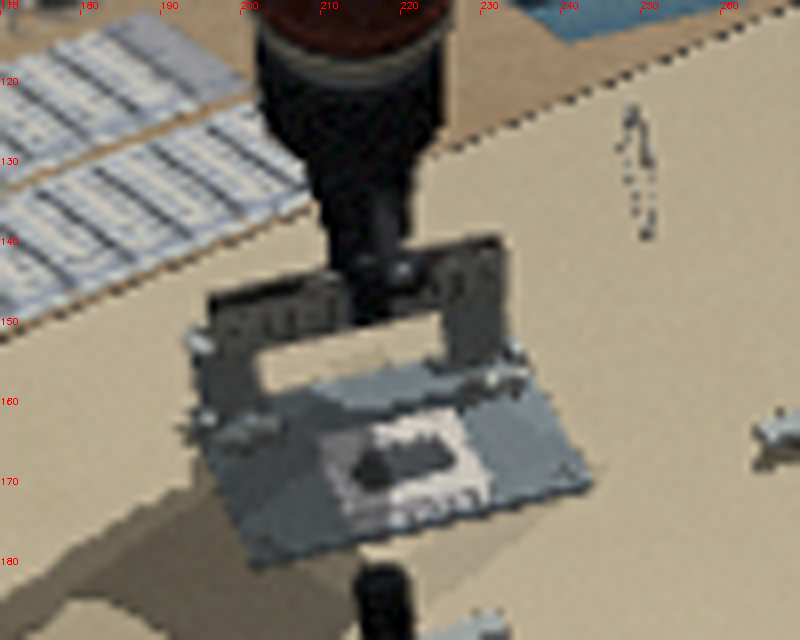

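View pics/t4.png

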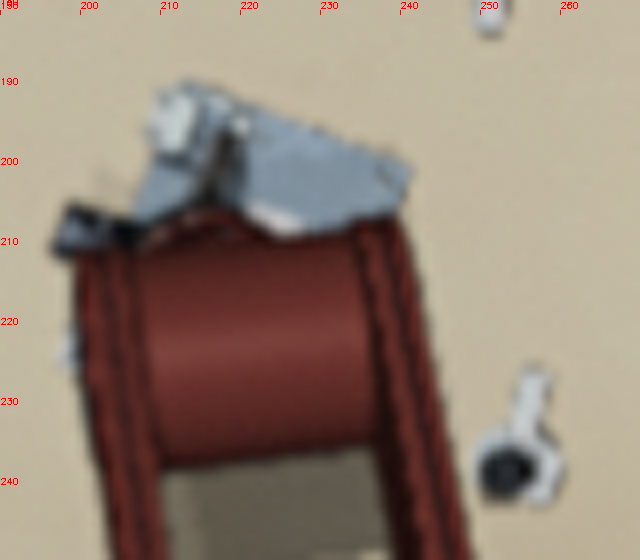

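```bash
python3 - <<'E'
from comb import *
s=ctrl.read_state(); M=R.from_rotvec(s["eef_rot"]).as_matrix(); t=np.array(s["eef_pos"])
g=ctrl.grab_frame("scene")
C=[t+M@np.array([x,y,z]) for x in(.064,-.064) for y in (-.006,.006) for z in (HB,HB-.034)]
print(proj(g,C).round(1)); print(M.round(2), t)
E
```

```text
[[197.  154.6]
 [196.4 148.5]
 [196.  151.9]
 [195.4 145.7]
 [233.3 146.7]
 [233.4 140.5]
 [232.2 144. ]
 [232.3 137.9]]
[[-0.94  0.32  0.12]
 [ 0.34  0.88  0.32]
 [-0.    0.34 -0.94]] [0.49643127 0.35378331 0.07046585]
```

The held comb's corners match the prediction to within 0.5 px. Next I'll insert it.

```bash
cat >> comb.py <<'E'
def insert(k,kk=0):
    p,r=slotpose(k,.0015,.003,20,kk); h=ctrl.servo_line(p,r,rate=.06,force_limit=8)
    s=ctrl.read_state(); print("lean",h,(np.array(s["eef_pos"])-p).round(4),np.round(s["force"],1),T())
    if h: return False
    for th,x0,z0 in ((15,.0012,.0025),(10,.0008,.0018),(5,.0004,.0012),(0,0,.0005)):
        p,r=slotpose(k,x0,z0,th,kk); h=ctrl.servo_line(p,r,rate=.03,force_limit=12); s=ctrl.read_state(); print(th,h,(np.array(s["eef_pos"])-p).round(4),np.round(s["force"],1))
        if h: return False
    p,r=slotpose(k,0,-.002,0,kk); print("down",ctrl.servo_line(p,r,rate=.02,force_limit=4),(np.array(ctrl.read_state()["eef_pos"])-p).round(4),T(),ctrl.read_state()["grip_width"])
    return True
def release(k,kk=0):
    ctrl.grip(.026); p,r=slotpose(k,0,0,0,kk,up=.1); ctrl.servo_line(p,r,rate=.15); print(T())
E
python3 - <<'E'
from comb import *
print(insert('L'))
g=ctrl.grab_frame("scene"); crop(g,"s5",170,110,270,190,8)
E
```

```text
lean True [-0.001  -0.0005 -0.0004] [-1.1 -2.3  5.3] 16.4
False
```

View pics/s5.png

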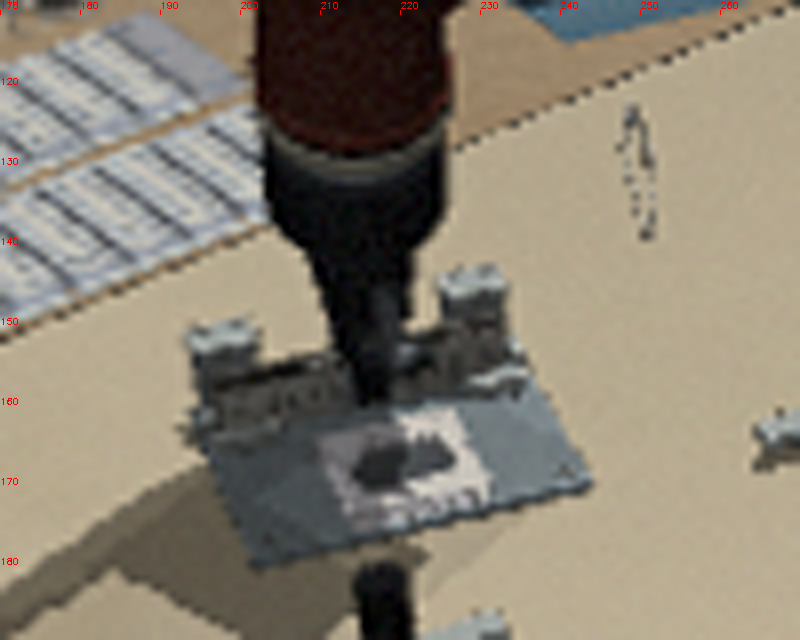

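The comb is down behind the rails, and the force trip came at the end of the move. Next I'll straighten it with a looser limit.

```bash
cat >> comb.py <<'E'
def straighten(k,kk=0):
    ctrl.pause(.2); print("rest force",np.round(ctrl.read_state()["force"],1))
    for th,x0,z0 in ((20,.0015,.003),(15,.0012,.0025),(10,.0008,.0018),(5,.0004,.0012),(0,0,.0006)):
        p,r=slotpose(k,x0,z0,th,kk); h=ctrl.servo_line(p,r,rate=.015,force_limit=20); s=ctrl.read_state(); print(th,h,(np.array(s["eef_pos"])-p).round(4),np.round(s["force"],1),T())
        if h: return False
    ctrl.pause(.2)
    p,r=slotpose(k,0,-.002,0,kk); print("down",ctrl.servo_line(p,r,rate=.01,force_limit=5),(np.array(ctrl.read_state()["eef_pos"])-p).round(4),T(),ctrl.read_state()["grip_width"])
    return True
E
python3 - <<'E'
from comb import *
if straighten('L'): release('L')
g=ctrl.grab_frame("scene"); crop(g,"s6",170,110,270,190,8)
E
```

```text
rest force [-1.  -2.1  6. ]
20 False [-0.      0.     -0.0002] [-0.2  0.5  0.1] 17.0
15 False [0.0004 0.001  0.0004] [ 0.5  0.2 -0.6] 17.2
10 False [-0.0001  0.0007 -0.0002] [2.2 4.1 8.1] 17.5
5 False [ 0.0001  0.0007 -0.    ] [0.5 2.7 6.8] 17.7
0 False [0.0001 0.0007 0.0001] [0.5 2.9 9.4] 18.0
down True [0.0002 0.0007 0.0027] 18.4 0.011125695188679396
19.5
```

View pics/s6.png

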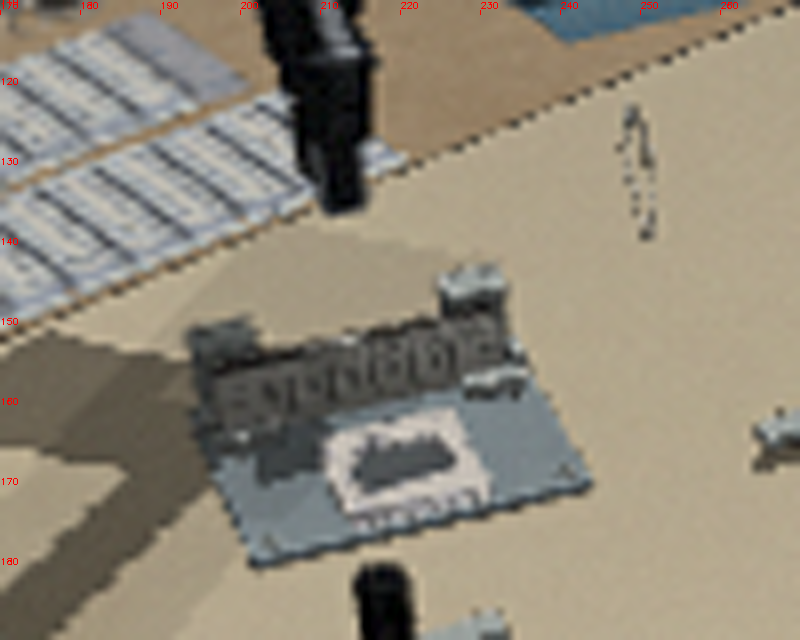

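Comb A stands upright in L. Next is comb B into C.

```bash
python3 - <<'E'
from comb import *
s=ctrl.read_state(); ctrl.servo_line(np.array(s["eef_pos"])+[0,0,.03],rate=.2)
pick('B')
p,r=slotpose('C',.0015,.003,20,up=.10); ctrl.move_to(p,r)
p,r=slotpose('C',.0015,.003,20,up=.055); ctrl.servo_line(p,r)
ctrl.pause(.2)
s=ctrl.read_state(); M=R.from_rotvec(s["eef_rot"]).as_matrix(); t=np.array(s["eef_pos"]); print((t-p).round(4))
g=ctrl.grab_frame("scene"); crop(g,"s7",280,120,380,200,8)
C=[t+M@np.array([x,y,z]) for x in(.064,-.064) for y in (-.006,.006) for z in (HB,HB-.034)]
print(proj(g,C).round(1)); print(T())
E
```

```text
t 22.0
hit False [0.4489 0.0034 0.0178]
w 0.011164967653394637
t 24.2 w 0.011218364360935955
[ 0.0007 -0.0001  0.0015]
[[307.7 168.6]
 [305.6 162.3]
 [309.7 166. ]
 [307.8 159.7]
 [339.7 183.4]
 [338.3 177.1]
 [341.8 180.7]
 [340.4 174.3]]
26.5
```

View pics/s7.png

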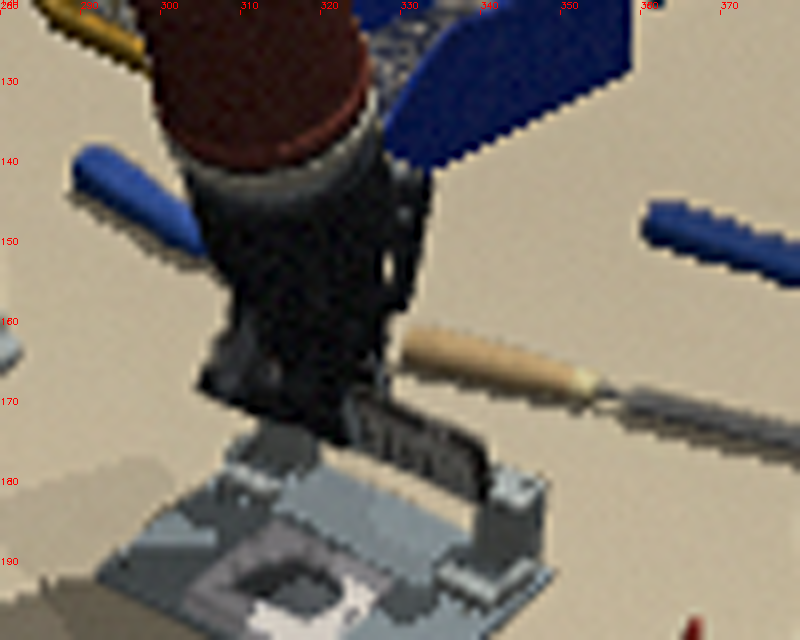

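```bash
python3 - <<'E'
from comb import *
s=ctrl.read_state(); M=R.from_rotvec(s["eef_rot"]).as_matrix(); t=np.array(s["eef_pos"]); print(np.round(s["force"],1))
g=ctrl.grab_frame("scene"); 
C=[t+M@np.array([x,y,z]) for x in(.064,-.064) for y in (-.006,.006) for z in (HB,HB-.034)]
q=proj(g,C); crop(g,"s8",295,145,350,190,14)
im=cv2.imread("pics/s8.png")
for a in q: cv2.circle(im,(int((a[0]+.5-295)*14),int((a[1]+.5-145)*14)),4,(0,255,255),1)
cv2.imwrite("pics/s8.png",im); print(q.round(1))
E
```

```text
[ 0.2  0.4 -0.3]
[[307.7 168.6]
 [305.7 162.3]
 [309.7 166.1]
 [307.8 159.7]
 [339.7 183.4]
 [338.3 177.1]
 [341.8 180.7]
 [340.4 174.4]]
```

View pics/s8.png

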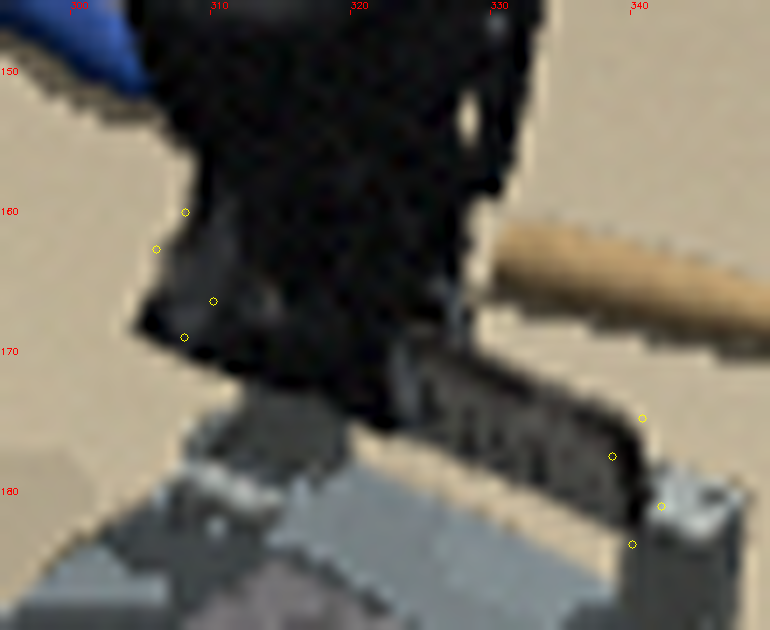

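```bash
python3 - <<'E'
from comb import *
s=ctrl.read_state(); M=R.from_rotvec(s["eef_rot"]).as_matrix(); t=np.array(s["eef_pos"])
g=ctrl.grab_frame("scene"); f=ctrl.grab_frame("top")
for n,a in (("tcp",(0,0,0)),("frontfinger tip",(.011,-.021,0)),("ff2",(-.011,-.021,0)),("rearf",(.011,.021,0)),("rear2",(-.011,.021,0))): print(n,proj(g,[t+M@np.array(a)]).round(1),(t+M@np.array(a)).round(3))
im=g["image"][145:190,295:350,::-1]; im=cv2.resize(np.clip(im.astype(float)*3,0,255).astype(np.uint8),None,fx=14,fy=14,interpolation=cv2.INTER_CUBIC); cv2.imwrite("pics/s9.png",im)
crop(f,"t9",270,130,350,200,9)
E
```

```text
tcp [[323.9 172.9]] [ 0.666 -0.006  0.071]
frontfinger tip [[317.5 176.3]] [0.645 0.002 0.063]
ff2 [[323.  178.8]] [ 0.648 -0.02   0.063]
rearf [[324.8 167. ]] [0.684 0.008 0.078]
rear2 [[330.3 169.5]] [ 0.687 -0.014  0.078]
```

View pics/s9.png

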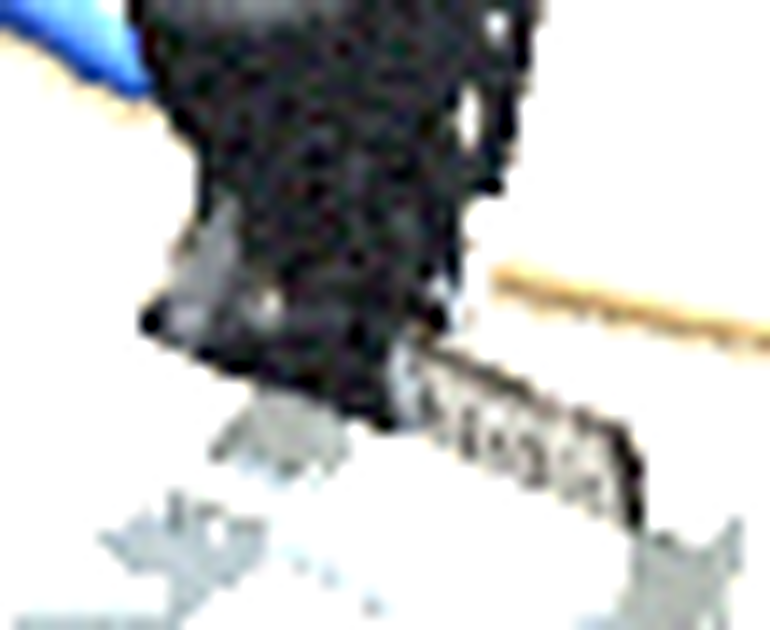

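View pics/t9.png

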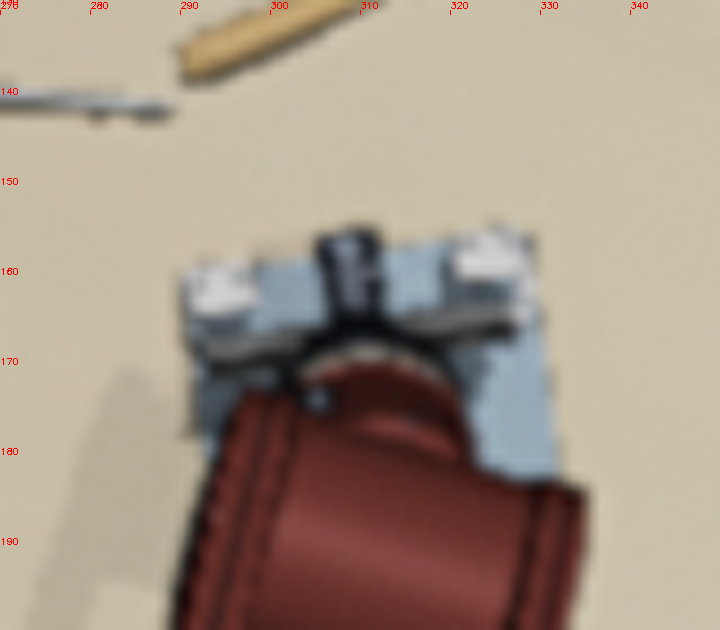

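```bash
python3 - <<'E'
from comb import *
s=ctrl.read_state(); M=R.from_rotvec(s["eef_rot"]).as_matrix(); t=np.array(s["eef_pos"])
f=ctrl.grab_frame("top"); 
for x in (.064,-.064):
  print([proj(f,[t+M@np.array([x,y,z])])[0].round(1).tolist() for y in(-.006,.006) for z in (HB,HB-.034)])
o,u,v,a=frame('C')
print([proj(f,[o+.037*u+[0,0,.05]+sy*.056*v])[0].round(1) for sy in (1,-1)])
S=8;c=cv2.resize(f["image"][150:185,285:335,::-1],None,fx=16,fy=16,interpolation=cv2.INTER_CUBIC);cv2.imwrite("pics/t10.png",c)
E
```

```text
[[292.9, 169.9], [292.7, 172.1], [292.5, 166.8], [292.2, 169.0]]
[[327.1, 165.6], [327.6, 167.7], [326.7, 162.4], [327.2, 164.5]]
[array([294.4, 164. ]), array([324.2, 160.2])]
```

View pics/t10.png

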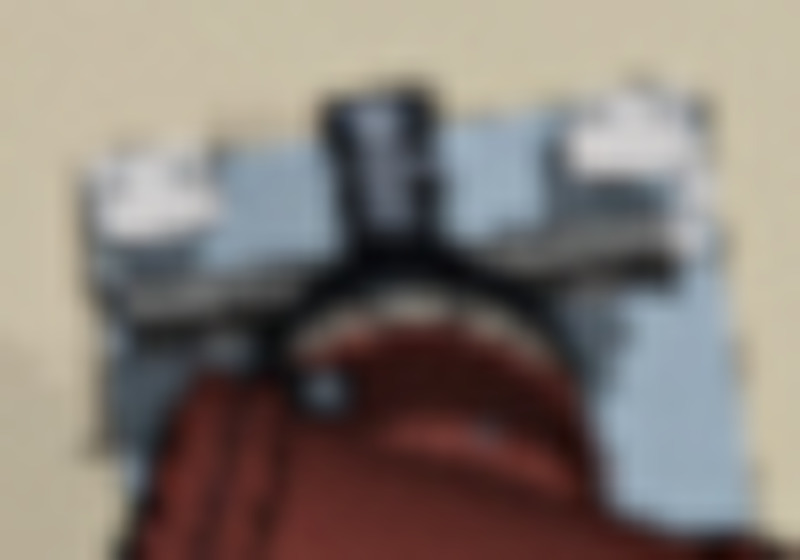

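The comb ends are at x=292.3 and 327.1 in the top view, against 292.2–292.9 and 326.7–327.6 predicted. I'll insert it.

```bash
python3 - <<'E'
from comb import *
p,r=slotpose('C',.0015,.003,20); h=ctrl.servo_line(p,r,rate=.05,force_limit=20); ctrl.pause(.2)
s=ctrl.read_state(); d=(np.array(s["eef_pos"])-p); print(h,d.round(4),np.round(s["force"],1))
if np.abs(d).max()<.002 and straighten('C'):
    release('C')
    s=ctrl.read_state(); ctrl.servo_line(np.array(s["eef_pos"])+[0,0,.03],rate=.2)
    ctrl.move_joints([0.0,-.3,1.7,0,1.395,0])
print(T())
f=ctrl.grab_frame("top");crop(f,"t11",195,145,335,245,5)
g=ctrl.grab_frame("scene"); crop(g,"s11",180,130,400,305,3)
E
```

```text
False [ 0.0001 -0.      0.0002] [-0.1  0.4 -0.6]
rest force [ 0.  -0.  -1.2]
20 False [-0.  0. -0.] [ 0.5  0.3 -0.5] 28.6
15 False [0.001  0.     0.0005] [-0.5 -0.6 -1. ] 28.9
10 False [ 0.0005  0.0003 -0.0002] [ 5.8 -2.9 15.9] 29.1
5 False [0.0009 0.0003 0.    ] [1.8 0.2 5.3] 29.4
0 False [0.0008 0.0002 0.0001] [ 2.9 -0.1  8.2] 29.6
down True [0.0008 0.0002 0.0028] 30.0 0.011062937389797517
31.1
32.7
```

View pics/t11.png

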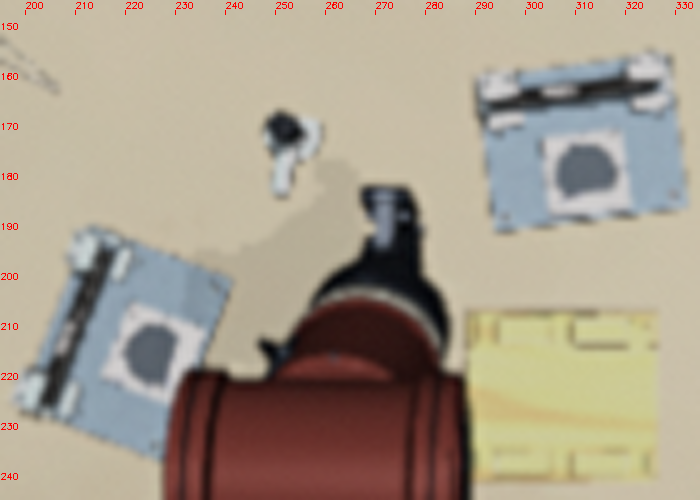

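View pics/s11.png

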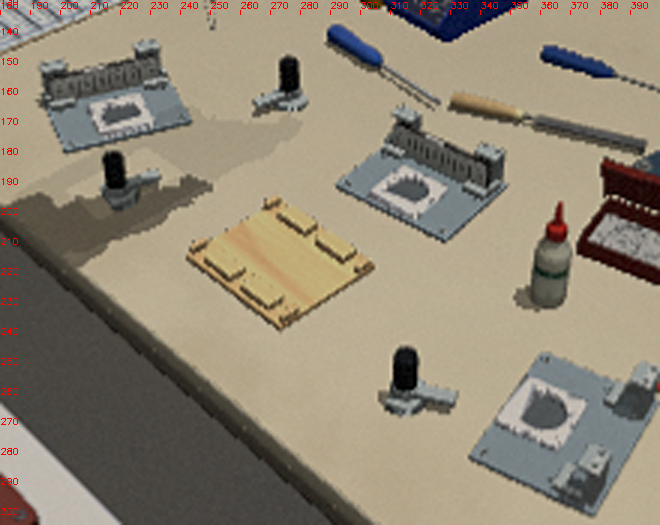

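```bash
cat > stops.py <<'E'
from meas import *
a_=np.linspace(0,2*np.pi,40)
def cyl(c): return np.array([[c[0]+.011*np.cos(t),c[1]+.011*np.sin(t),z] for t in a_ for z in (.018,.058)])
def find(f):
    im=up(f); s=im.sum(2); r,b=im[...,0],im[...,2]; out=[]
    nw=comps(r-b<18,S*S*60,S*S*900)
    for k in comps(s<190,S*S*10,S*S*60):
        m=cv2.moments(k); q=px(np.array([m['m10'],m['m01']])/m['m00']); c=onz(f,[q],.04)[0,:2]
        if not inreg(c): continue
        for w in nw:
            if cv2.pointPolygonTest(w,tuple(float(v) for v in (q+.5)*S-.5),False)<0: continue
            for _ in range(2):
                M=cv2.moments(cv2.convexHull(proj(f,cyl(c)).astype(np.float32))); pc=np.array([M['m10'],M['m01']])/M['m00']
                c=c+(onz(f,[q],.04)-onz(f,[pc],.04))[0,:2]
            P=world(f,w,.014)-c; d=np.hypot(*P.T); far=P[d>.034]
            if len(far)<5 or d.max()>.06: continue
            v=far.mean(0); out.append((*c.round(4),round(float(np.degrees(np.arctan2(v[1],v[0]))),1),round(float(d.max()),4)))
    return out
E
python3 - <<'E'
from stops import *
ctrl.move_joints([0.987,0.0,1.7,0,1.395,-.126]); f=ctrl.grab_frame("top")
for o in find(f): print(o)
print(T())
E
python3 m2.py | head -7
```

```text
(np.float64(0.3963), np.float64(0.2034), -10.5, 0.05)
(np.float64(0.4169), np.float64(-0.2098), -62.4, 0.0514)
(np.float64(0.652), np.float64(0.2143), 170.5, 0.0491)
34.8
top
 nest [ 488.2 -316.2   63.8   64.1   15. ]
 nest [481.6 314.9  65.2  64.9  69.4]
 nest [622.  -12.   68.6  63.9   7.8]
 plate R [ 494.67 -340.11  104.77] inl 0.88 820
 plate L [489.92 338.07  69.99] inl 0.84 801
 plate C [649.06  -8.24   8.22] inl 0.93 828
```

```bash
cat > stopmove.py <<'E'
from stops import *
from comb import frame,ST
GZ=.0243
def pickstop(c,nose,k,gw=.06):
    o,u,v,a=frame(k); n=o-.025*u
    best_=None
    for kk in (0,180):
        M=Rd(nose+90+kk); N=Rd(a+90+kk); q=ctrl.inverse_kinematics([*c,GZ],M.as_rotvec()); q2=ctrl.inverse_kinematics([n[0],n[1],GZ+.006],N.as_rotvec())
        if q is None or q2 is None: continue
        cost=max(abs(q[5]),abs(q2[5]))
        if best_ is None or cost<best_[0]: best_=(cost,kk,M)
    print(best_[:2]); M=best_[2]; p=np.array([*c,GZ]); ctrl.grip(gw)
    ctrl.move_to(p+[0,0,.1],M.as_rotvec()); print("hit",ctrl.servo_line(p,rate=.1,force_limit=12)); ctrl.grip(.012)
    s=ctrl.read_state(); print("w",s["grip_width"],np.round(s["eef_pos"],4)); ctrl.servo_line(p+[0,0,.09],rate=.2)
    return best_[1]
def nestpose(k,kk,z,dx=0,dy=0,dyaw=0):
    o,u,v,a=frame(k); n=o-(.025-dx)*u+dy*v
    return np.array([n[0],n[1],GZ+.006+z]),Rd(a+90+kk+dyaw).as_rotvec()
def toward(k,kk,above=.06):
    p,r=nestpose(k,kk,above); ctrl.move_to(p,r); print("at",T(),ctrl.read_state()["grip_width"])
def lower(k,kk,dx=0,dy=0,dyaw=0):
    p,r=nestpose(k,kk,.012,dx,dy,dyaw); ctrl.servo_line(p,r,rate=.08); ctrl.pause(.15)
    p,r=nestpose(k,kk,-.001,dx,dy,dyaw); h=ctrl.servo_line(p,r,rate=.02,force_limit=8)
    s=ctrl.read_state(); z=s["eef_pos"][2]-GZ-.006; print("lower",h,"z above floor mm",round(z*1000,1),np.round(s["force"],1),np.round(s["wrist_torque"],2),T()); return z
def letgo(k,kk):
    ctrl.grip(.045); s=ctrl.read_state(); ctrl.servo_line(np.array(s["eef_pos"])+[0,0,.1],rate=.2)
E
python3 - <<'E'
from stopmove import *
kk=pickstop((.3965,.2035),-10.5,'L'); toward('L',kk); z=lower('L',kk); print(kk,z)
g=ctrl.grab_frame("scene"); crop(g,"s12",170,110,270,190,8)
E
```

```text
(np.float64(2.0509502474437102), 180)
hit False
w 0.02034260344809772 [0.3969 0.2037 0.0249]
at 40.5 0.020413949687985208
lower True z above floor mm 0.6 [-0.4 -0.9  4.2] [-0.07  0.05  0.01] 42.0
180 0.0006181053203268717
```

View pics/s12.png

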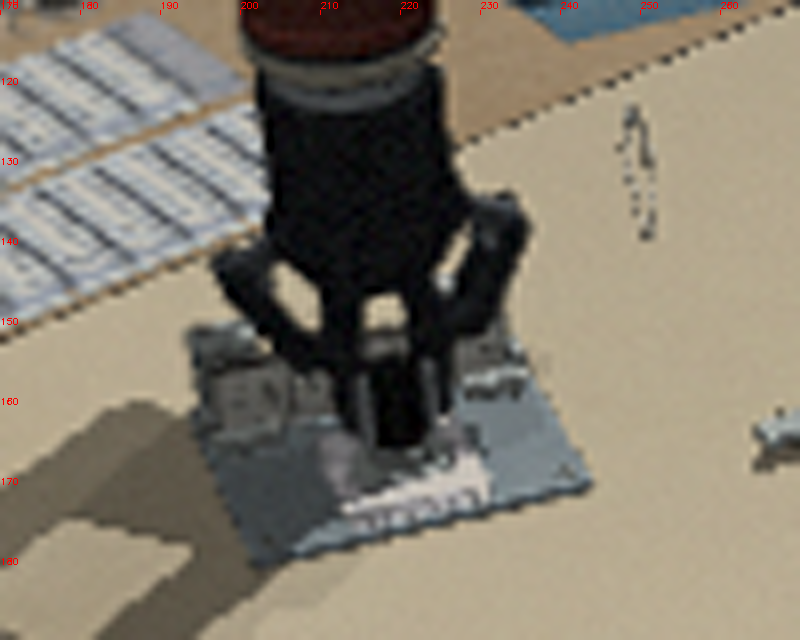

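Stop 1 is on the pocket floor (grasp z was also +0.6 mm). I'll release it, then look for the others again and do station C.

```bash
python3 - <<'E'
from stopmove import *
letgo('L',180)
ctrl.move_joints([0.987,0.0,1.7,0,1.395,-.126]); f=ctrl.grab_frame("top")
F=find(f)
for o in F: print(o)
crop(f,"t13",190,145,330,255,5)
c=[o for o in F if np.hypot(o[0]-.652,o[1]-.214)<.08 ]
if len(c)==1:
    kk=pickstop(c[0][:2],c[0][2],'C'); print("kk",kk)
    toward('C',kk); z=lower('C',kk); print(z)
    g=ctrl.grab_frame("scene"); crop(g,"s13",280,120,380,220,6)
E
```

```text
(np.float64(0.4168), np.float64(-0.2097), -62.5, 0.0515)
(np.float64(0.652), np.float64(0.2144), 170.5, 0.049)
(np.float64(1.2827945103698024), 180)
hit False
w 0.020779826476535222 [0.6526 0.2146 0.0251]
kk 180
at 50.9 0.020508488308775184
lower True z above floor mm 0.8 [-1.  -0.2  4.1] [ 0.01  0.07 -0.01] 52.4
0.0007734363766191878
```

View pics/t13.png

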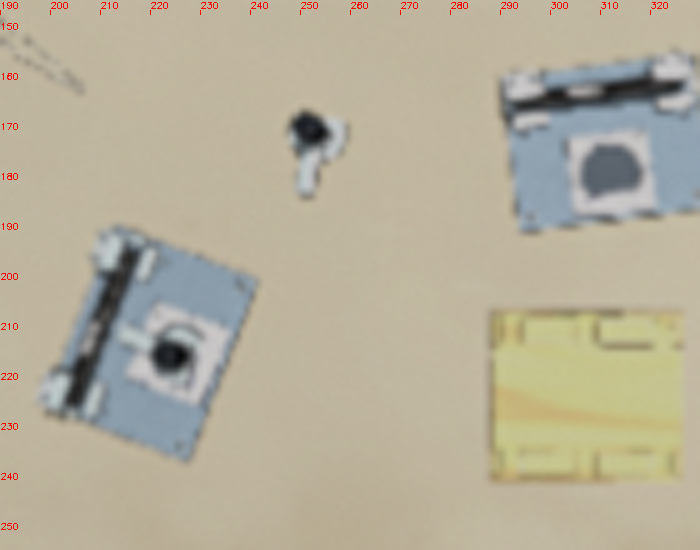

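View pics/s13.png

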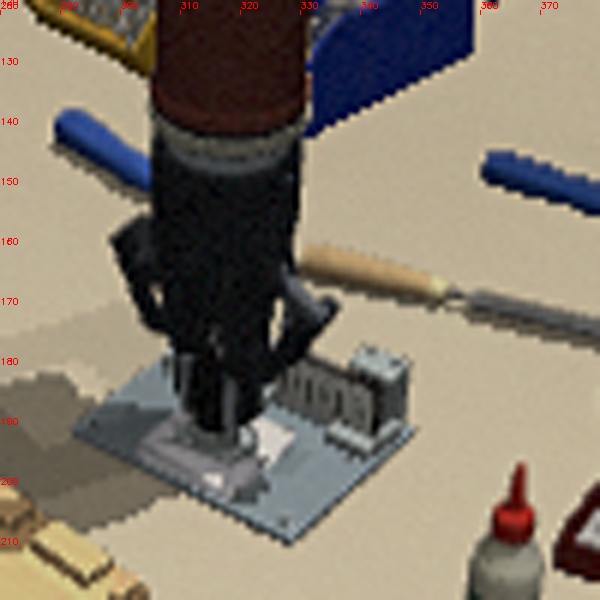

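```bash
python3 - <<'E'
from stopmove import *
letgo('C',180)
s=ctrl.read_state(); ctrl.move_joints([0.987,0.0,1.7,0,1.395,-.126]); f=ctrl.grab_frame("top")
F=find(f)
for o in F: print(o)
crop(f,"t14",280,145,420,255,5)
c=[o for o in F if np.hypot(o[0]-.417,o[1]+.21)<.08 ]
if len(c)==1:
    ctrl.move_to([.42,0,.2],Rd(90).as_rotvec() if best([.42,0,.2],90)[1]==0 else Rd(270).as_rotvec())
    kk=pickstop(c[0][:2],c[0][2],'R'); print("kk",kk)
    toward('R',kk); z=lower('R',kk); print(z)
    g=ctrl.grab_frame("scene"); crop(g,"s14",310,220,410,310,6)
E
```

```text
(np.float64(0.4169), np.float64(-0.2097), -62.5, 0.0515)
(np.float64(1.1152434257266224), 0)
hit False
w 0.02089122268243002 [ 0.4172 -0.2099  0.0249]
kk 0
at 63.0 0.020776571041689475
lower True z above floor mm 0.6 [-1.   0.8  4.6] [ 0.02 -0.01  0.01] 64.4
0.0006466904201988654
```

View pics/t14.png

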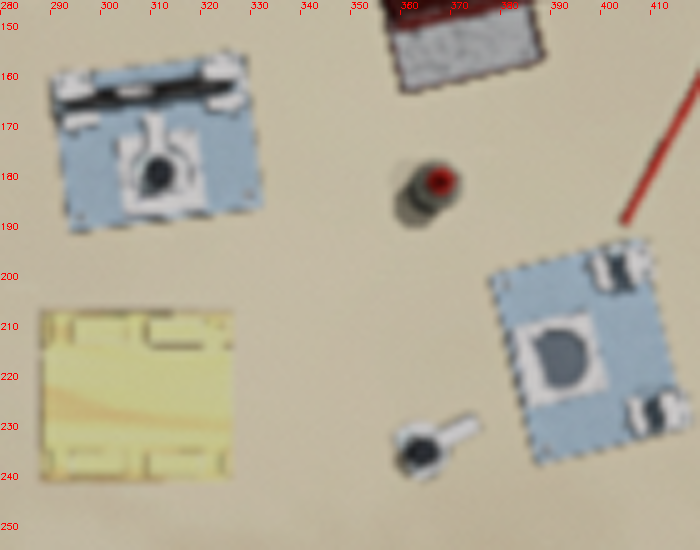

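View pics/s14.png

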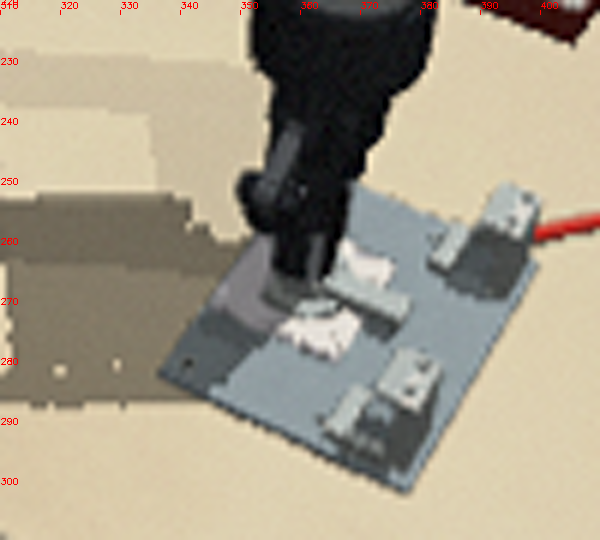

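```bash
python3 - <<'E'
from stopmove import *
letgo('R',0)
ctrl.move_to([.42,0,.2],Rd(90).as_rotvec() if best([.42,0,.2],90)[1]==0 else Rd(270).as_rotvec())
ctrl.move_joints([0.987,0.0,1.7,0,1.395,-.126]); f=ctrl.grab_frame("top"); g=ctrl.grab_frame("scene")
im=up(f); s=im.sum(2)
crop(f,"t15",195,145,425,255,3); crop(g,"s15",180,130,410,305,3)
for k in 'LCR':
    o,u,v,a=frame(k); n=o-.025*u
    P=cyl(n[:2])+[0,0,.006]; M=cv2.moments(cv2.convexHull(proj(f,P).astype(np.float32))); pc=np.array([M['m10'],M['m01']])/M['m00']
    # handle: dark blob near prediction (pocket gap excluded by low threshold)
    for c in comps(s<170,S*S*8,S*S*80):
        m=cv2.moments(c); q=px(np.array([m['m10'],m['m01']])/m['m00'])
        if np.hypot(*(q-pc))<6: print(k,"handle off mm",((onz(f,[q],.046)-onz(f,[pc],.046))[0,:2]*1000).round(1))
print(T())
E
```

```text
L handle off mm [-1.4 -0.7]
C handle off mm [-3.   0.5]
R handle off mm [-0.6  1.6]
69.5
```

View pics/t15.png

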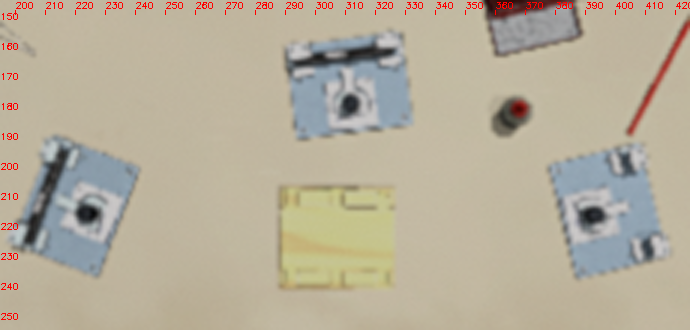

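View pics/s15.png

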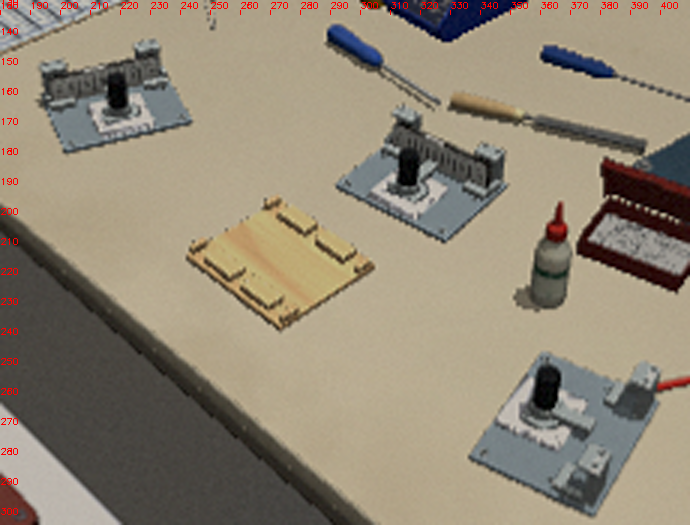

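```bash
python3 - <<'E'
from stopmove import *
f=ctrl.grab_frame("top"); g=ctrl.grab_frame("scene")
for nm,F in(("top",f),("scene",g)):
  s=up(F).sum(2)
  for k in 'LCR':
    o,u,v,a=frame(k); n=o-.025*u
    P=cyl(n[:2])+[0,0,.006]; H=cv2.convexHull(proj(F,P).astype(np.float32)); M=cv2.moments(H); pc=np.array([M['m10'],M['m01']])/M['m00']
    for th in (100,120,140,160):
     for c in comps(s<th,S*S*6,S*S*200):
      m=cv2.moments(c); q=px(np.array([m['m10'],m['m01']])/m['m00'])
      if np.hypot(*(q-pc))<6: print(nm,k,th,round(m['m00']/36,1),"of",round(M['m00'],1),((onz(F,[q],.046)-onz(F,[pc],.046))[0,:2]*1000).round(1), "top row",round(px(c.reshape(-1,2).min(0))[1],2),H.min((0,1))[1].round(2))
crop(f,"t16",295,150,330,195,16); crop(g,"s16",290,160,350,215,13)
E
```

```text
top L 120 16.4 of 40.9 [-1.3 -1.3] top row 213.92 212.34
top L 140 19.4 of 40.9 [-1.4 -1. ] top row 213.58 212.34
top L 160 22.0 of 40.9 [-1.4 -0.8] top row 213.42 212.34
top C 140 10.5 of 32.9 [-2.7  0.4] top row 177.25 175.15
top C 160 13.7 of 32.9 [-2.9  0.5] top row 177.08 175.15
top R 120 6.7 of 36.8 [-1.2  5.6] top row 214.75 213.2
top R 140 16.3 of 36.8 [-0.5  1.8] top row 214.42 213.2
top R 160 19.7 of 36.8 [-0.6  1.6] top row 214.25 213.2
scene L 100 60.6 of 82.4 [0.2 2.3] top row 153.92 153.69
scene L 120 64.5 of 82.4 [0.4 2.4] top row 153.75 153.69
scene L 140 69.3 of 82.4 [0.4 2.8] top row 153.58 153.69
scene L 160 74.2 of 82.4 [0.3 2.9] top row 153.58 153.69
scene C 100 68.2 of 89.6 [0.4 1.3] top row 179.25 178.61
scene C 120 72.1 of 89.6 [0.9 1.6] top row 179.08 178.61
scene C 140 76.1 of 89.6 [1.4 2. ] top row 177.08 178.61
scene C 160 82.0 of 89.6 [2.4 2.8] top row 176.08 178.61
scene R 100 95.1 of 125.7 [-0.1 -1.4] top row 251.75 250.55
scene R 120 98.5 of 125.7 [-0.1 -1.3] top row 251.58 250.55
scene R 140 101.8 of 125.7 [-0.1 -1.3] top row 251.42 250.55
scene R 160 104.9 of 125.7 [-0.1 -1.2] top row 251.42 250.55
```

View pics/t16.png

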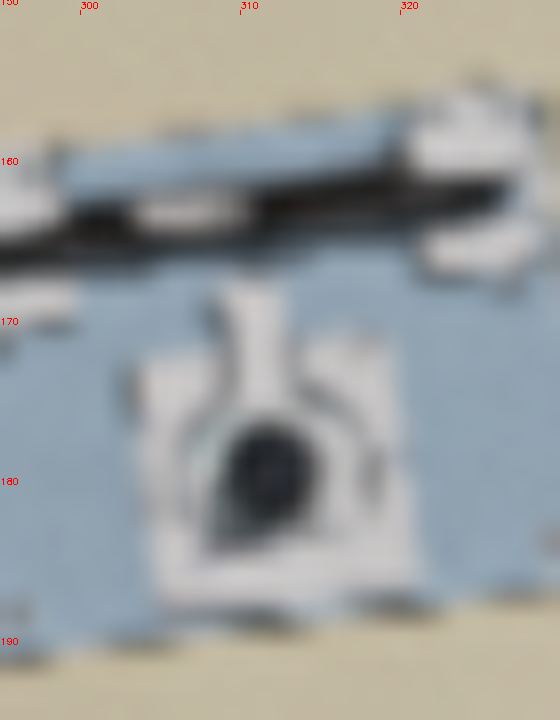

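View pics/s16.png

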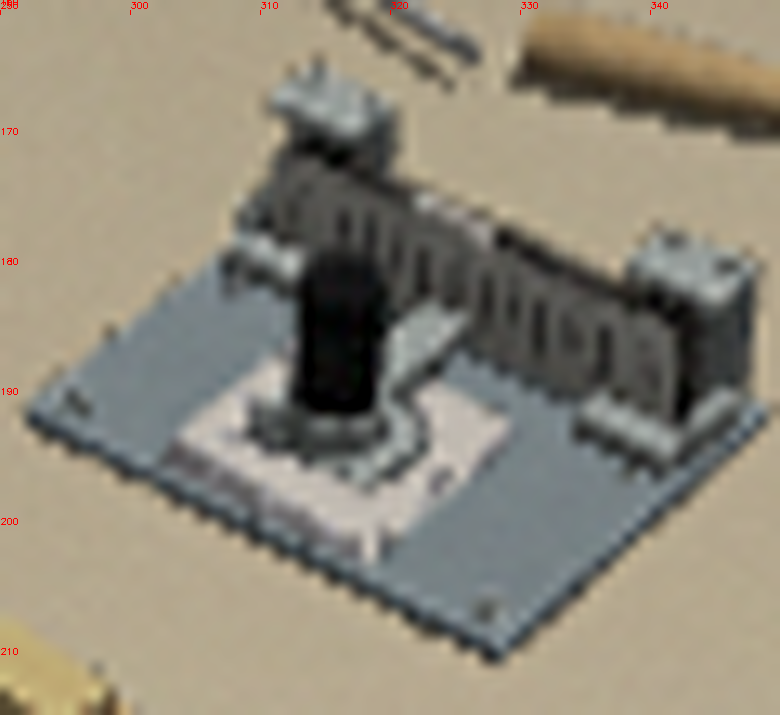

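All three stops sit in their nests with the noses towards the slots. In station C the top-view handle blob includes a shadow tail, which explains its 3 mm offset. The scene view and the descent depth (0.8 mm, equal to the grasp offset) both say that stop is seated. Handing in.

```bash
python3 -c "
from h import *
ctrl.sign_off(); print(T())"
```

```text
the job is handed in; nothing more can be done
the job is handed in; nothing more can be done
```

The job is done and handed in at about 70 s on the robot's clock, well under the 210 s limit. Two combs were on the stand, and both now stand upright in their slots, one in the left station and one in the centre. All three stops are turned to match their nests and seated, with the spare parked in the empty right station. The bottle, screwdriver and marker were not touched.

- **Seating depth:** each stop came down to 0.6–0.8 mm above the nominal pocket floor. That matches how high the TCP read at the grasp, so I take all three as fully down.
- **Final pictures:** both views show upright combs under the hooks and each nose pointing at its slot. No stop appeared to have been knocked aside.
- **Readings that disagreed:** in the last check the stop handles read 1–3 mm off in the top view. The worst was about 3 mm at the centre station, with 2 mm of play allowed. The scene view read about 1–3 mm off, in other directions. In the centre station's close-up the mask had picked up a shadow beside the handle, so I blamed the mask and did not move anything.
- **Force trip:** lowering the first comb stopped early, about 1 mm from its target, because the limit was set low. I finished straightening it with a looser limit, and forces stayed below about 20 N.

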